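Pin the vanity drawer shut

TASK

Shut the bamboo organiser's drawer, which has the retainer case in it, and lock it: push the headed steel pin from the stand down through the fork on the organiser and the drawer's steel tongue inside it, until the underside of the pin's head sits flush on the fork. The tongue's hole is out of sight and lines up somewhere in the last 30 mm of the drawer's travel, and a spring catch in the fork keeps the pin from falling, so feel for the place: if the pin, pushed, stops hard on the tongue, move the drawer a little and push again. Leave everything else standing where it is.

Things in the scene. Friction and masses are not known exactly. Their poses are not given: they have to be found in the camera images.
- pin: headed steel pin, 108 mm long, 0.15 kg, upright in one of the stand's holes. Origin: centre of its head's underside; z up along the pin. Shank 18 mm across, reaching 68 mm below the origin (last 8 mm taper to a flat 12 mm tip); head flange 40 mm across, z 0 to 6 mm; round grip knob 24 mm across, z 6 to 40 mm.
- organiser: fixed bamboo two-tier organiser, 250 mm wide (y). Origin on the table; front is the -x side. Drawer case x -100 to 160 mm, top 75 mm above the table. Raised tier behind, x 75 to 160 mm, board top 169 mm, front lip to 189 mm. On the drawer top, in the middle, stands a wooden fork: two blocks 60 mm wide, one above the other with a 12 mm gap.
- fork_hole (a point): centre of the fork's upper hole at its top face, (-15, 0, 147) mm in the organiser's frame, axes as there; the seated pin's origin comes here. Upper block x -77 to 15 mm, 117 to 147 mm high, hole 19.5 mm; lower block x -45 to 15 mm, 75 to 105 mm high, hole 20.5 mm. A hidden spring catch in the upper hole grips the pin (5 to 12 N moves it). Tongue's top 33 mm down.
- drawer_edge (a point): middle of the top edge of the drawer's front panel, 125 mm up. Panel 14 mm thick, 250 mm wide, 50 mm above the drawer top: pinch it from above 70 to 110 mm from the middle, or push it. A steel tongue (38 mm wide, 6 mm thick, underside 108 mm up) runs back from it through the fork's gap; its 20.5 mm hole is hidden under the fork. Where the tongue is clamped on the drawer varies by 20 mm.
- drawer (a joint): drawer opening in m: 0 pushed in to the stop, at most 0.064, growing as it comes out towards the organiser's -x; slides with about 2.5 N friction and stays where left. Starts 36 to 54 mm out; the tongue's hole lies under the fork's holes at some opening between 4 and 24 mm, unknown beforehand.
- stand: fixed wooden stand, 80 mm (x) by 150 mm (y), 75 mm tall, with two 22 mm square holes at y = -35 and +35 mm; origin at the centre of its underside.
- jar: round glass jar, metal lid, 54 mm across, 45 mm tall, standing on the organiser's drawer top beside the fork; origin at the centre of its underside. Bystander.
- cup: pale blue ceramic cup, 68 mm across, 75 mm tall, on the organiser's raised tier; origin at the centre of its underside. Bystander.
- elastic_holder: black hair elastic holder, a round 64 mm foot with a knobbed post, 80 mm tall, on the raised tier; origin at the centre of its underside. Bystander.
- scraper: stainless tongue scraper standing in the other hole of the stand: a 16 mm handle in the hole, a 30 mm collar on the stand's top and a wire loop 44 mm wide reaching 95 mm above the stand; origin at the underside of the collar. Bystander.
- hairbrush: hairbrush 190 mm long lying on the table left of the organiser; origin at the middle of its underside. Bystander.
- lotion: white lotion bottle, 60 mm across, 150 mm tall, upright on the table; origin at its underside. Bystander.
- dish: shallow white ceramic dish, 100 mm across, 25 mm tall, on the table; origin at its underside. Bystander.
Things that resemble listed ones, but are neither listed nor needed, are in the scene too. What is shaped like the pin but green or orange is not meant.

How it is judged:
By the outcome, as a careful person would: the job done as asked, in the order asked, and still so for the second after the job is handed in, with the robot touching nothing.
It also fails if it takes over 72 s, if anything falls off the work surface, if the arm or the gripper's body presses on something with over 40 N, if the wrist force passes 120 N, or if a joint passes its speed limit or range.

ROBOT

A 7-joint arm with a two-finger parallel gripper is mounted at the origin on the work surface. World frame = base frame: x ahead of the robot, y to its left, z up, the work surface at z = 0. Lengths are in m, angles in rad, forces in N, time in s.
With the tool pointing down it reaches from about 0.35 to 0.9 m from the base axis. Payload 7.2 kg.
Tool frame: the origin (TCP) lies at the very end of the fingers, on their centre line; the grasp point (between the pads) lies 19 mm behind it; z points along the fingers, y is the line along which they close (so a half turn about z gives the same grasp; the last joint's range is limited). The gripper opens to 88 mm and grips with 3 to 60 N. Pads are 20 mm wide; open, the fingers measure 115 mm over their backs; the gripper's body (75 mm by 178 mm) begins 61 mm behind the grasp point.
Start: joints at [1.046, 0.411, -0.013, 1.596, 0.006, 1.134, -0.082], TCP at [0.276, -0.561, 0.194] pointing down, gripper open.
Joint ranges: [-2.95, 2.95], [-0.29, 1.99], [-1.47, 1.44], [0.14, 2.54], [-1.03, 4.17], [0.13, 1.85], [-2.86, 2.86]. Speed limits (rad/s): [2.39, 2.39, 3.01, 3.01, 3.14, 3.14, 3.14].

INTERFACE

Orientations are given as a 3x3 rotation matrix whose columns are the frame's x, y, z axes.
In Python, from workcell import r gives the robot as it stands.
- The arm moves only by the tool apply_moves, never from a script. Its arguments are lists of equal length, an entry for each row: "translation": the shift along the tool's x, y, z in cm, a list of three; "spin": the turn about the tool's z in units of 6 degrees (1.0 is 6 degrees). A call has 1 to 8 rows; each row shifts and turns the commanded pose from where the row before left it, along the tool's axes as they then stand; what a row does not reach is not made up. A row lasts 1/12 s, in which the tool goes at most 41.7 mm and 7.16 degrees, less where a joint would pass 70% of its speed; a pose out of reach is approached as far as the arm can. A call is refused whole if a number of a shift passes 4.17 or a number of a turn 1, either way. A call with a gripper value outside its range is refused whole. "claw" is the opening, from 0 (shut) to 1 (fully open), set as the call begins (left out, the last holds). The fingers move at their own pace and stop on an object; the grip force is fixed at half the most. Time passes only in rows, so rows that do not move let the fingers close. It gives the time, the measured TCP pose, the force, the opening and the grip force at its end, in the units of the state.
- r.get_state(): the state, without advancing time (a new reading comes with each control period).
- r.read_camera(name): name is "side" or "top" or "wrist"; returns the picture (480x640x3 uint8, red, green, blue); there is no depth.
- r.get_calibration(name): a dict with "fovy" (degrees; the focal length in pixels is half the picture's height over the tangent of half this angle, whatever the lens; pixels are square), "cx", "cy" (the principal point, pixels), "rvec" (rotation vector, rad) and "tvec" (3), from world to camera coordinates, as OpenCV has them. Camera axes: x right, y down, z forward; pixel columns grow to the right and rows downward; lengths in m; the calibration is good to about 2 mm. A picture is of the moment at which its call begins: read the wrist's pose just before it. get_calibration takes no time and is no camera call; for the wrist camera it gives the pose at the moment of the call.
- r.close_job(): hands the job in; it is judged then, once.
Trained networks look in the newest picture that a camera, given by its name, has taken for a name from the list of things; names that differ only in an ending like _2 or _b are one class to them, and where a whole thing is asked for, a point or a joint stands for the part that bears it (a point fixed in the world has none). Each returns a list of dicts, best first, with "conf" (0 to 1); they miss things now and then, are a little off and sometimes report something else, mostly with a low value. They report only what shows in the picture. A call takes as long as a camera call. They do not tell look-alikes from the thing itself.
- r.boxes_of(camera, thing): "at" ([row, column] in pixels, amid what is visible of it).
The state is a dict: "time": time; "q": joint angles; "joint_velocities": joint speeds; "effort": joint torques, N m; "ee_pos": TCP position; "tcp_rot": TCP orientation; "wrist_force": force on the tool from outside, world axes, zero at the start; "moment": the same for the moment, N m; "finger_gap": finger opening in m; "grip_force": force on a finger pad.
Only numpy, scipy, OpenCV 4.12 (cv2) and the standard library are available. Lean on these libraries where they do the work, as an engineer would, in place of code of your own. Each camera call takes 0.05 s, during which the arm holds its last target. There are 200 camera calls.

## Working session

There is one attempt and no reset: what is moved stays moved. The work goes in short steps, Python scripts to look and compute and a tool call to move; the robot and the scene stay as the last step left them, time stands still between calls to the robot, and variables do not carry over. Pictures are saved under pics/ and viewed, at most 10 in all, crops included, and the job is handed in when it is done.

Besides the shell and the picture viewer there is one more tool, called as name(argument=value, ...) on one line, values as JSON. apply_moves: Moves the arm, as the interface text tells. Its arguments: {"type":"object","properties":{"translation":{"type":"array","items":{"type":"array","items":{"type":"number"}}},"spin":{"type":"array","items":{"type":"number"}},"claw":{"type":"number"}},"required":["translation","spin"]}

```bash
mkdir -p pics
cat > h.py <<'E'
import numpy as np, cv2
from workcell import r
def cal(n):
    c=r.get_calibration(n); f=240/np.tan(np.radians(c['fovy'])/2)
    K=np.array([[f,0,c['cx']],[0,f,c['cy']],[0,0,1]]); R=cv2.Rodrigues(np.array(c['rvec'],float))[0]
    return K,R,np.array(c['tvec'],float).ravel()
def ray(n,rc,C=None):
    K,R,t=C or cal(n); d=R.T@np.linalg.inv(K)@np.array([rc[1],rc[0],1.]); return -R.T@t,d
def atz(n,rc,z,C=None):
    o,d=ray(n,rc,C); return o+d*(z-o[2])/d[2]
def proj(n,p,C=None):
    K,R,t=C or cal(n); q=K@(R@np.array(p,float)+t); return q[1]/q[2],q[0]/q[2]
def save(n,f):
    im=r.read_camera(n); cv2.imwrite('pics/'+f,im[:,:,::-1]); return im
E
python3 - <<'E'
from h import *
np.set_printoptions(precision=3,suppress=True)
a=save('top','top1.png'); b=save('side','side1.png')
for n in ('top','side'):
    K,R,t=cal(n); print(n,K[0,0],-R.T@t)
    for th in ['pin','organiser','fork_hole','drawer_edge','stand','jar','scraper','lotion','cup']:
        print(th,[(np.round(x['at']).tolist(),round(x['conf'],2)) for x in r.boxes_of(n,th)][:4])
s=r.get_state();print(s['time'],s['tcp_rot'],s['wrist_force'])
E
```

```text
top 598.1439309409358 [ 0.474 -0.065  1.402]
pin [([314.0, 511.0], 0.76), ([295.0, 458.0], 0.74), ([235.0, 473.0], 0.74), ([273.0, 505.0], 0.62)]
organiser [([235.0, 281.0], 0.63)]
fork_hole [([239.0, 279.0], 0.57)]
drawer_edge [([290.0, 270.0], 0.78)]
stand [([290.0, 438.0], 0.8)]
jar [([224.0, 322.0], 0.65), ([235.0, 282.0], 0.37)]
scraper [([285.0, 428.0], 0.52)]
lotion [([238.0, 133.0], 0.97), ([238.0, 279.0], 0.25)]
cup [([156.0, 253.0], 0.93), ([287.0, 440.0], 0.58)]
side 555.7597689091498 [0.156 1.068 1.149]
pin [([192.0, 371.0], 0.72), ([208.0, 377.0], 0.67), ([198.0, 405.0], 0.6), ([198.0, 347.0], 0.53)]
organiser [([280.0, 287.0], 0.85), ([233.0, 242.0], 0.17)]
fork_hole [([282.0, 290.0], 0.97), ([229.0, 368.0], 0.43), ([366.0, 241.0], 0.39)]
drawer_edge [([300.0, 326.0], 0.64)]
stand [([226.0, 369.0], 0.61)]
jar [([244.0, 300.0], 0.54)]
scraper [([216.0, 367.0], 0.43), ([301.0, 327.0], 0.21)]
lotion [([367.0, 239.0], 0.76)]
cup [([232.0, 239.0], 0.66), ([407.0, 303.0], 0.63)]
1.0 [[ 0.897  0.441  0.   ]
 [ 0.441 -0.897 -0.   ]
 [ 0.     0.    -1.   ]] [0.389 0.488 1.08 ]
```

View pics/top1.png

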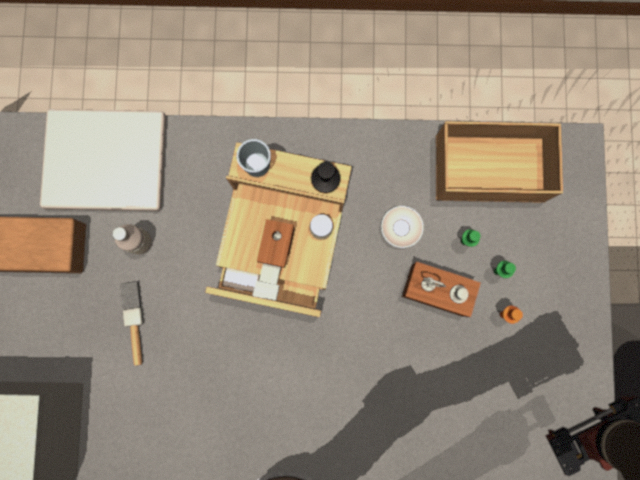

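View pics/side1.png

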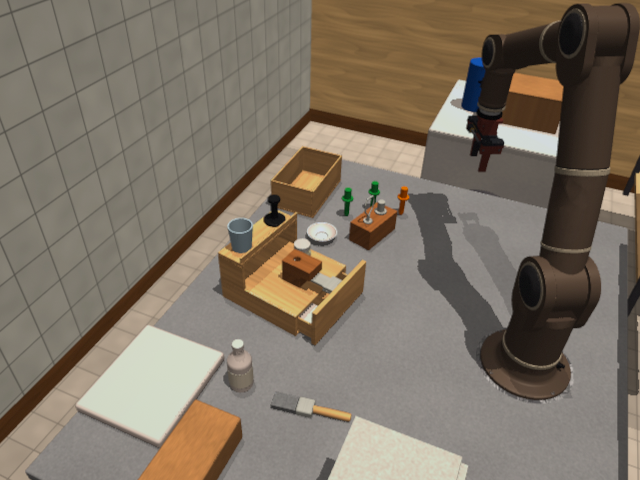

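The pin candidates in the top picture are grey at [295,458] in the stand, green at [235,473] and [273,505], and orange at [314,511]. The grey one fits: it is steel and stands in the stand beside the scraper at [285,428]. I'll confirm it in an enlarged crop.

Run:
```python
from h import *
np.set_printoptions(precision=4,suppress=True)
im=cv2.imread('pics/top1.png')
a=cv2.resize(im[255:325,395:485],None,fx=4,fy=4,interpolation=cv2.INTER_CUBIC)
b=cv2.resize(im[205:325,200:332],None,fx=4,fy=4,interpolation=cv2.INTER_CUBIC)
o=np.zeros((480,528+360,3),np.uint8); o[:480,:528]=b; o[:280,528:]=a
cv2.imwrite('pics/crop1.png',o[:,:800] if 0 else cv2.resize(o,(800,432)))
print('pin',atz('top',(294.5,458.5),.115), atz('top',(295,458),.081))
sd=r.boxes_of('side','pin')
for x in sd[:4]:
    print('side pin',x['at'],atz('side',x['at'],.1))
print('fork',atz('top',(236.5,277.5),.147))
print('edge',atz('top',(290,208),.125),atz('top',(313,320),.125))
print('stand',[atz('top',p,.075) for p in ((263,412),(280,479),(316,472),(299,404))])
print('scraper', atz('top',(285,428),.08))
```

```text
pin [ 0.5226 -0.3631  0.115 ] [ 0.5227 -0.3699  0.081 ]
side pin [192.5, 370.9] [ 0.58   -0.4277  0.1   ]
side pin [208.5, 376.7] [ 0.5332 -0.3495  0.1   ]
side pin [197.9, 404.6] [ 0.4686 -0.4458  0.1   ]
side pin [197.8, 347.3] [ 0.6404 -0.3649  0.1   ]
fork [0.6367 0.0264 0.147 ]
edge [0.5219 0.1728 0.125 ] [ 0.4776 -0.0665  0.125 ]
stand [array([ 0.5921, -0.2694,  0.075 ]), array([ 0.557 , -0.4182,  0.075 ]), array([ 0.4774, -0.4017,  0.075 ]), array([ 0.5119, -0.2517,  0.075 ])]
scraper [ 0.5436 -0.304   0.08  ]
```

View pics/crop1.png

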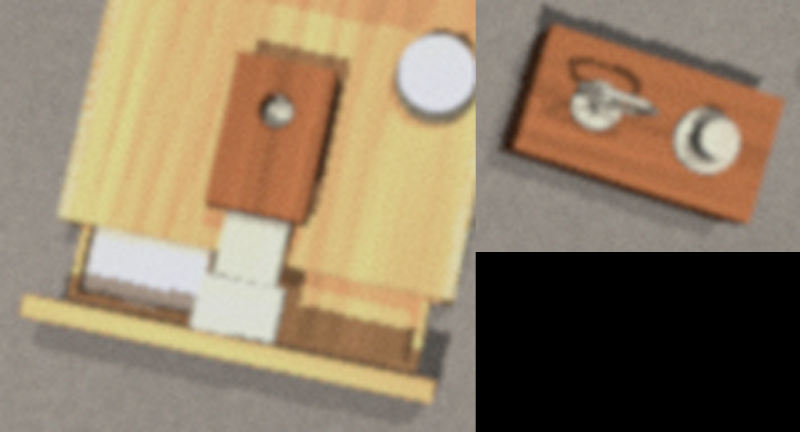

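The crop shows the grey pin, with its flange at about [294,459] in the top picture. The fork hole is at about [235.5,277] and the tongue shows in front of the fork. I'll line the tool up with the organiser first and close the fingers for pushing.

apply_moves(translation=[[0,0,-0.5],[0,0,-0.5],[0,0,-0.5],[0,0,-0.5],[0,0,-0.5],[0,0,-0.5],[0,0,-0.5],[0,0,-0.5]], spin=[0.77,0.77,0.77,0.77,0.77,0.77,0.77,0.77], claw=0)

```text
time: 1.72
ee_pos: [0.2757, -0.5609, 0.2345]
tcp_rot: [[0.982, -0.191, 0.0], [-0.191, -0.982, -0.0], [0.0, 0.0, -1.0]]
wrist_force: [-0.8, 0.2, -0.3]
finger_gap: 0.0379
grip_force: 0.0
```

apply_moves(translation=[[0.3,-3.6,0],[0.3,-3.6,0],[0.3,-3.6,0],[0.3,-3.6,0],[0.3,-3.6,0],[0.3,-3.6,0],[0.3,-3.6,0],[0.3,-3.6,0]], spin=[0,0,0,0,0,0,0,0])

```text
time: 2.38
ee_pos: [0.3533, -0.2809, 0.2345]
tcp_rot: [[0.982, -0.187, 0.001], [-0.187, -0.982, -0.001], [0.001, 0.001, -1.0]]
wrist_force: [0.8, 0.0, 0.3]
finger_gap: 0.0003
grip_force: 0.0
```

apply_moves(translation=[[0.3,-3.6,0],[0.3,-3.6,0],[0.3,-3.6,0],[0.3,-3.6,0],[0.3,-3.6,0],[0.3,-3.6,0],[0.3,-3.6,0],[0.3,-3.6,0]], spin=[0,0,0,0,0,0,0,0])

```text
time: 3.05
ee_pos: [0.4308, -0.0024, 0.2346]
tcp_rot: [[0.982, -0.187, 0.001], [-0.187, -0.982, -0.0], [0.001, 0.0, -1.0]]
wrist_force: [-0.0, -1.1, -0.1]
finger_gap: 0.0006
grip_force: 0.0
```

Run:
```python
from h import *
np.set_printoptions(precision=4,suppress=True)
C=cal('wrist'); save('wrist','w1.png'); K,R,t=C; print(K[0,0],-R.T@t,R)
for th in ['fork_hole','drawer_edge','jar']: print(th,[(x['at'],round(x['conf'],2)) for x in r.boxes_of('wrist',th)][:2])
print(proj('wrist',[.638,.0275,.147],C))
```

```text
359.20686474581544 [ 0.4964 -0.0146  0.4247] [[-0.188  -0.9822  0.0001]
 [-0.952   0.1822  0.2458]
 [-0.2414  0.0461 -0.9693]]
fork_hole [([78.6, 248.4], 0.69)]
drawer_edge [([132.5, 244.3], 0.94)]
jar []
(np.float64(-53.868867895108735), np.float64(217.03931796099195))
```

View pics/w1.png

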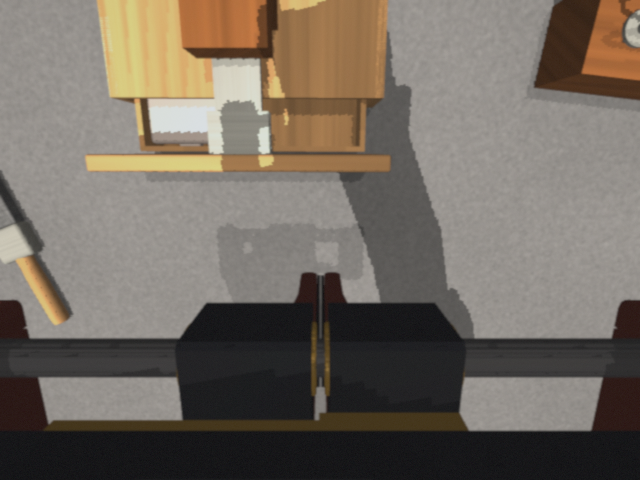

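The wrist view shows the panel's top face between rows 155 and 171 and columns 87 to 390, with the tongue behind it at about column 238. The view is nearly square to the tool.

Run:
```python
from h import *
np.set_printoptions(precision=4,suppress=True)
L=atz('wrist',(171,87),.125);Rr=atz('wrist',(171,390),.125);B=atz('wrist',(155,239),.125)
y=(L-Rr)/np.linalg.norm(L-Rr);print(L,Rr,np.linalg.norm(L-Rr),np.degrees(np.arctan2(-y[0],y[1])))
m=(L+Rr)/2; x=np.array([y[1],-y[0],0]); F=atz('top',(235.5,277),.147)
print('front mid',m,'thick',(B-m)@x,'fork rel',(F-m)@x,(F-m)@y,F)
s=r.get_state(); d=m-s['ee_pos']; print('tool shift to front mid',s['tcp_rot'].T@d if hasattr(s['tcp_rot'],'T') else np.array(s['tcp_rot']).T@d)
```

```text
[0.5162 0.1747 0.125 ] [ 0.4702 -0.0689  0.125 ] 0.24785684224622812 -10.686412379745423
front mid [0.4932 0.0529 0.125 ] thick 0.012718479222359472 fork rel 0.14777205847999625 0.0020608033837875364 [0.6388 0.0275 0.147 ]
tool shift to front mid [ 0.051  -0.067   0.1092]
```

apply_moves(translation=[[0.2,-1.1,2.3],[0.2,-1.1,2.3],[0.2,-1.1,2.3],[0.2,-1.1,2.3],[0.2,-1.1,2.3],[0.2,-1.2,2.3],[0.5,0,0],[0.5,0,0]], spin=[0,0,0,0,0,0,0,0])

```text
time: 3.92
ee_pos: [0.4643, 0.0563, 0.0958]
tcp_rot: [[0.982, -0.187, -0.003], [-0.187, -0.982, -0.001], [-0.002, 0.001, -1.0]]
wrist_force: [-0.1, 0.0, 0.4]
finger_gap: 0.0007
grip_force: 0.0
```

apply_moves(translation=[[0.5,0,0],[0.5,0,0],[0.5,0,0],[0.5,0,0]], spin=[0,0,0,0])

```text
time: 4.25
ee_pos: [0.4856, 0.053, 0.0973]
tcp_rot: [[0.982, -0.188, 0.002], [-0.188, -0.982, -0.0], [0.002, -0.0, -1.0]]
wrist_force: [-0.5, 0.5, 0.7]
finger_gap: 0.0004
grip_force: 0.0
```

apply_moves(translation=[[0.4,0,0],[0.4,0,0],[0,0,0]], spin=[0,0,0])

```text
time: 4.5
ee_pos: [0.4933, 0.0518, 0.0969]
tcp_rot: [[0.982, -0.188, 0.001], [-0.188, -0.982, -0.0], [0.001, 0.0, -1.0]]
wrist_force: [0.1, -2.4, 5.2]
finger_gap: 0.0004
grip_force: 2.4
```

apply_moves(translation=[[0.4,0,0],[0.4,0,0],[0,0,0]], spin=[0,0,0])

```text
time: 4.75
ee_pos: [0.5011, 0.0504, 0.0969]
tcp_rot: [[0.982, -0.188, 0.001], [-0.188, -0.982, -0.0], [0.001, 0.0, -1.0]]
wrist_force: [0.1, -1.0, 5.5]
finger_gap: 0.0002
grip_force: 2.6
```

Run:
```python
from h import *
a=save('side','s2.png'); b=save('wrist','w2.png')
o=np.hstack([cv2.resize(a[200:360,200:400],(500,400),interpolation=cv2.INTER_CUBIC),cv2.resize(b[0:480:,160:520],(300,400))])
cv2.imwrite('pics/c2.png',o[:,:,::-1])
s=r.get_state();print(s['wrist_force'],s['moment'],s['grip_force'])
```

```text
[ 1.2533363  -1.60959951  5.4489323 ] [-0.40352318 -0.13445416 -0.03004661] 2.5008163251914084
```

View pics/c2.png

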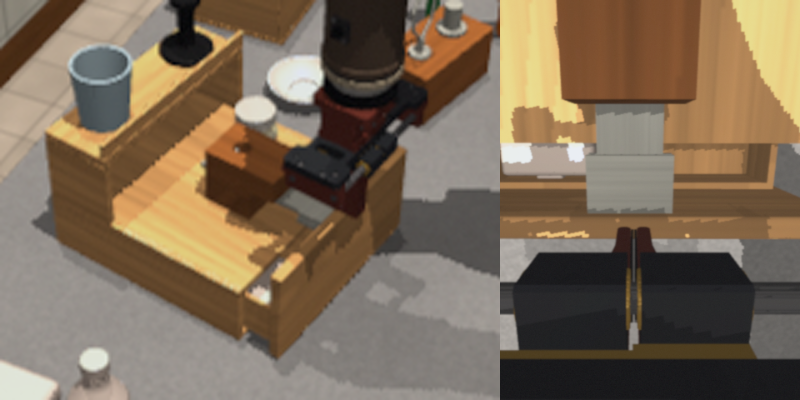

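The crop shows the closed fingers against the panel's front and the drawer partly in. The panel's top face spans rows 258 to 287 in the wrist picture.

Run:
```python
from h import *
np.set_printoptions(precision=4,suppress=True)
C=cal('wrist');im=cv2.imread('pics/w2.png')
col=im[240:300,420].astype(int); print([tuple(c) for c in col[::2]])
x=np.array([.982,-.188,0])
for rr in (258,270,280,287): print(rr,atz('wrist',(rr,420),.125,C)@x)
print(np.array(r.get_state()['ee_pos'])@x, np.array([.6388,.0275,0])@x)
```

```text
[(np.int64(56), np.int64(82), np.int64(108)), (np.int64(55), np.int64(81), np.int64(106)), (np.int64(54), np.int64(78), np.int64(103)), (np.int64(56), np.int64(82), np.int64(109)), (np.int64(54), np.int64(80), np.int64(105)), (np.int64(54), np.int64(78), np.int64(104)), (np.int64(52), np.int64(76), np.int64(100)), (np.int64(52), np.int64(76), np.int64(102)), (np.int64(53), np.int64(78), np.int64(103)), (np.int64(54), np.int64(78), np.int64(103)), (np.int64(67), np.int64(100), np.int64(132)), (np.int64(75), np.int64(113), np.int64(151)), (np.int64(68), np.int64(101), np.int64(135)), (np.int64(68), np.int64(101), np.int64(135)), (np.int64(69), np.int64(101), np.int64(134)), (np.int64(66), np.int64(100), np.int64(133)), (np.int64(67), np.int64(100), np.int64(134)), (np.int64(66), np.int64(100), np.int64(132)), (np.int64(66), np.int64(100), np.int64(133)), (np.int64(69), np.int64(103), np.int64(136)), (np.int64(67), np.int64(101), np.int64(136)), (np.int64(68), np.int64(102), np.int64(136)), (np.int64(67), np.int64(101), np.int64(134)), (np.int64(102), np.int64(121), np.int64(143)), (np.int64(155), np.int64(159), np.int64(164)), (np.int64(159), np.int64(164), np.int64(168)), (np.int64(159), np.int64(164), np.int64(168)), (np.int64(159), np.int64(164), np.int64(169)), (np.int64(156), np.int64(161), np.int64(165)), (np.int64(155), np.int64(160), np.int64(165))]
258 0.5006786291509386
270 0.4947426136623829
280 0.4897171903158262
287 0.4861559024462738
0.48259467443500176 0.6221316
```

apply_moves(translation=[[0.35,0,0],[0.35,0,0],[0.35,0,0],[0.35,0,0],[0,0,0],[-1.5,0,0],[-2.5,0,-2],[-2.5,0,-4]], spin=[0,0,0,0,0,0,0,0])

```text
time: 5.52
ee_pos: [0.4494, 0.0596, 0.1489]
tcp_rot: [[0.982, -0.187, -0.008], [-0.187, -0.982, -0.0], [-0.007, 0.002, -1.0]]
wrist_force: [0.0, -1.2, 1.4]
finger_gap: 0.0008
grip_force: 0.0
```

apply_moves(translation=[[0,0,-4],[0,0,-4],[0,0,-3],[0,0,0]], spin=[0,0,0,0], claw=0.6)

```text
time: 5.85
ee_pos: [0.4557, 0.0608, 0.2677]
tcp_rot: [[0.982, -0.187, 0.01], [-0.187, -0.982, 0.001], [0.009, -0.003, -1.0]]
wrist_force: [0.0, 0.6, -0.5]
finger_gap: 0.0236
grip_force: 0.0
```

Run:
```python
from h import *
np.set_printoptions(precision=4,suppress=True)
s=r.get_state(); C=cal('wrist'); im=save('wrist','w3.png')
x=np.array([.982,-.188,0]); print(s['time'],s['ee_pos'],s['wrist_force'],'fork proj',proj('wrist',[.6388,.0275,.147],C))
c0=proj('wrist',[.515,.04,.125],C);print(c0)
for col in (int(c0[1])-90,int(c0[1])+90):
    g=cv2.cvtColor(im,cv2.COLOR_RGB2GRAY)[:,col-4:col+5].mean(1); e=np.abs(np.diff(g))
    k=[i for i in range(int(c0[0])-50,int(c0[0])+50) if 0<=i<479 and e[i]>10]; print(col,[(i,round((atz('wrist',(i+.5,col),.125,C)@x),4),round(float(e[i]))) for i in k])
```

```text
5.85 [0.4557 0.0608 0.2677] [ 0.0477  0.5855 -0.5424] fork proj (np.float64(-8.924923052844658), np.float64(318.8243825914283))
(np.float64(157.94957383960184), np.float64(331.1872122195839))
241 [(116, np.float64(0.5337), 13), (117, np.float64(0.5328), 26), (118, np.float64(0.532), 23), (122, np.float64(0.5286), 25), (123, np.float64(0.5278), 28), (130, np.float64(0.5219), 11), (131, np.float64(0.521), 14), (132, np.float64(0.5202), 16), (133, np.float64(0.5193), 13), (135, np.float64(0.5176), 14), (140, np.float64(0.5133), 14), (141, np.float64(0.5125), 11), (142, np.float64(0.5116), 11), (154, np.float64(0.5012), 10), (157, np.float64(0.4986), 12)]
421 [(116, np.float64(0.5337), 13), (117, np.float64(0.5329), 35), (125, np.float64(0.5262), 11), (126, np.float64(0.5253), 10), (140, np.float64(0.5134), 17), (155, np.float64(0.5004), 14), (156, np.float64(0.4995), 18)]
```

apply_moves(translation=[[0.8,3.7,0],[0.8,3.7,0],[0.8,3.7,0],[0.8,3.7,0],[0.8,3.7,0],[0.8,3.7,0],[0.8,3.7,0],[0.8,3.7,0]], spin=[0,0,0,0,0,0,0,0])

```text
time: 6.57
ee_pos: [0.4594, -0.2444, 0.26]
tcp_rot: [[0.982, -0.187, -0.002], [-0.187, -0.982, 0.001], [-0.002, -0.0, -1.0]]
wrist_force: [0.9, 1.0, 0.4]
finger_gap: 0.0529
grip_force: 0.0
```

apply_moves(translation=[[0.8,3.7,0],[0.8,3.7,0],[0.8,3.7,0],[0,0,0],[0,0,0],[0,0,0]], spin=[0,0,0,0,0,0])

```text
time: 7.07
ee_pos: [0.4629, -0.3553, 0.2599]
tcp_rot: [[0.982, -0.187, -0.002], [-0.187, -0.982, 0.002], [-0.002, -0.002, -1.0]]
wrist_force: [-1.4, 0.9, 0.4]
finger_gap: 0.053
grip_force: 0.0
```

Run:
```python
from h import *
np.set_printoptions(precision=4,suppress=True)
s=r.get_state(); C=cal('wrist'); im=save('wrist','w4.png')
print(s['time'],s['ee_pos'],s['q'],'pin proj',proj('wrist',[.5245,-.37,.081],C),proj('wrist',[.5245,-.37,.115],C))
print([(x['at'],x['conf']) for x in r.boxes_of('wrist','pin')])
```

```text
7.0667 [ 0.4629 -0.3553  0.2599] [ 0.6448  0.298  -0.0937  1.603   0.0282  1.2447 -1.2127] pin proj (np.float64(154.2441029144218), np.float64(323.6432771207907)) (np.float64(154.67338425796288), np.float64(323.93993487063955))
[([15.1, 335.8], 0.82), ([67.1, 424.9], 0.81), ([154.2, 325.8], 0.74), ([173.9, 451.0], 0.61)]
```

View pics/w4.png

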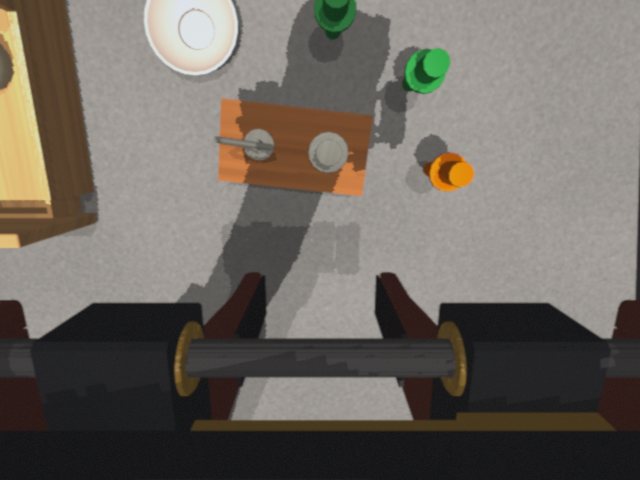

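The wrist view shows the pin's flange at about [152,328]. The scraper is at [145,259] with its loop along the stand, and the green and orange look-alikes are off the stand.

Run:
```python
from h import *
np.set_printoptions(precision=4,suppress=True)
im=r.read_camera('wrist'); C=cal('wrist')
g=cv2.GaussianBlur(cv2.cvtColor(im,cv2.COLOR_RGB2GRAY),(0,0),1)[110:195,285:370]
hsv=cv2.cvtColor(im,cv2.COLOR_RGB2HSV)[110:195,285:370]
m=(hsv[:,:,1]<60).astype(np.uint8); n,l,st,ce=cv2.connectedComponentsWithStats(m)
k=1+np.argmax(st[1:,4]*(np.hypot(*(ce[1:]-[42,42]).T)<25)); print(st[k],ce[k]+[285,110])
rc=(ce[k][1]+110,ce[k][0]+285)
P=atz('wrist',rc,.085,C);print('pin',P)
s=r.get_state(); print(np.array(s['tcp_rot']).T@(P-s['ee_pos']))
```

```text
[  24   23   40   40 1235] [328.5887 152.5668]
pin [ 0.5262 -0.3746  0.085 ]
[0.0653 0.0081 0.1763]
```

apply_moves(translation=[[0,0,0],[0,0,0],[0,0,0],[0,0,0],[0,0,0],[0,0,0],[0,0,0],[0,0,0]], spin=[-1,-1,-1,-1,-1,-1,-1,-1])

```text
time: 7.88
ee_pos: [0.4636, -0.3551, 0.2619]
tcp_rot: [[0.792, 0.611, 0.001], [0.611, -0.792, -0.0], [0.0, 0.001, -1.0]]
wrist_force: [-0.0, -0.6, 0.2]
finger_gap: 0.0528
grip_force: 0.0
```

apply_moves(translation=[[0,0,0],[0,0,0],[0,0,0],[0,0,0],[0,0,0],[0,0,0],[0,0,0],[0,0,0]], spin=[-1,-1,-1,-1,-1,-1,-0.3,0])

```text
time: 8.55
ee_pos: [0.4635, -0.3552, 0.2619]
tcp_rot: [[0.255, 0.967, 0.0], [0.967, -0.255, -0.0], [-0.0, 0.0, -1.0]]
wrist_force: [0.0, 0.3, -0.3]
finger_gap: 0.0524
grip_force: 0.0
```

apply_moves(translation=[[0,2.1,0],[0,2.2,0],[-0.1,2.2,0],[0,0,3],[0,0,3],[0,0,3],[0,0,2],[0,0,1]], spin=[0,0,0,0,0,0,0,0])

```text
time: 9.22
ee_pos: [0.5245, -0.3724, 0.1385]
tcp_rot: [[0.259, 0.966, -0.003], [0.966, -0.259, 0.002], [0.001, -0.004, -1.0]]
wrist_force: [-0.5, -0.7, -0.7]
finger_gap: 0.0528
grip_force: 0.0
```

apply_moves(translation=[[0,0,1.5],[0,0,1.5],[0,0,1.4],[0,0,1.1],[0,0,0],[0,0,0]], spin=[0,0,0,0,0,0])

```text
time: 9.72
ee_pos: [0.5259, -0.3739, 0.0869]
tcp_rot: [[0.259, 0.966, -0.0], [0.966, -0.259, 0.0], [0.0, -0.0, -1.0]]
wrist_force: [0.4, -0.3, -0.3]
finger_gap: 0.0526
grip_force: 0.0
```

apply_moves(translation=[[0,0,0],[0,0,0],[0,0,0],[0,0,0],[0,0,0],[0,0,0]], spin=[0,0,0,0,0,0], claw=0)

```text
time: 10.22
ee_pos: [0.5261, -0.3744, 0.0871]
tcp_rot: [[0.259, 0.966, 0.001], [0.966, -0.259, -0.001], [-0.0, 0.001, -1.0]]
wrist_force: [-0.4, -0.2, 2.2]
finger_gap: 0.0163
grip_force: 1.0
```

apply_moves(translation=[[0,0,0],[0,0,0],[0,0,0]], spin=[0,0,0])

```text
time: 10.47
ee_pos: [0.5261, -0.3744, 0.0871]
tcp_rot: [[0.259, 0.966, 0.001], [0.966, -0.259, -0.001], [-0.0, 0.001, -1.0]]
wrist_force: [-0.0, 0.6, 5.2]
finger_gap: 0.0004
grip_force: 2.4
```

Run:
```python
from h import *
s=r.get_state();print(s['finger_gap'],s['grip_force'],s['ee_pos'],s['wrist_force'])
w=r.read_camera('wrist'); a=r.read_camera('top'); b=r.read_camera('side')
o=np.hstack([cv2.resize(w[200:400,220:420],(400,400)),cv2.resize(b[170:250,330:430],(400,320),interpolation=cv2.INTER_CUBIC)[:,:] if 0 else cv2.resize(b[160:260,330:430],(400,400),interpolation=cv2.INTER_CUBIC)])
cv2.imwrite('pics/c5.png',o[:,:,::-1])
```

```text
0.00036139125326717673 2.3589130950858817 [ 0.52606908 -0.37440547  0.08708209] [-0.02313217  0.60392521  5.15175262]
```

View pics/c5.png

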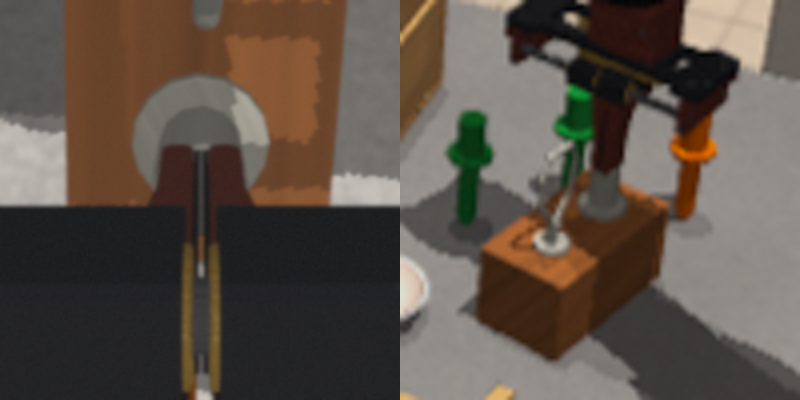

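The crop shows the fingers shut just beside the knob: the knob lies on the camera side (tool +x), with its flange centred at about [271,320].

Run:
```python
from h import *
np.set_printoptions(precision=4,suppress=True)
C=cal('wrist'); s=r.get_state(); T=np.array(s['tcp_rot']); im=r.read_camera('wrist')
for rc,z in (((237.5,320.5),.081),((271.5,320),.081),((253,320),.115)):
    P=atz('wrist',rc,z,C); print(P,T.T@(P-s['ee_pos']))
print('tcp proj',proj('wrist',s['ee_pos'],C),'cam',-C[1].T@C[2])
tp=np.array([258+0,293]);print([ (x['at'],x['conf']) for x in r.boxes_of('side','pin')][:4])
print([(x['at'],x['conf']) for x in r.boxes_of('wrist','pin')][:4])
```

```text
[ 0.5314 -0.3549  0.081 ] [0.0203 0.     0.0061]
[ 0.5259 -0.3742  0.081 ] [ 0.0002 -0.0003  0.0061]
[ 0.5313 -0.3541  0.115 ] [ 0.0209 -0.0002 -0.0279]
tcp proj (np.float64(275.3107911205975), np.float64(320.45781635589145)) cam [ 0.5433 -0.3093  0.277 ]
[([197.0, 345.9], 0.76), ([197.7, 401.1], 0.46)]
[([265.9, 540.5], 0.8), ([407.9, 471.6], 0.66), ([396.3, 318.8], 0.66)]
```

Run:
```python
from h import *
np.set_printoptions(precision=3,suppress=True)
s=r.get_state(); p=np.array(s['ee_pos'])
print('side tcp',proj('side',p))
for z in (0,.028): 
  print('side flange top / knob top', proj('side',[.526,-.374,.081-z]),proj('side',[.526,-.374,.115-z]))
print('side stand centre top',proj('side',[.5346,-.3353,.075]))
im=cv2.imread('pics/side1.png')
print('flange z candidates from side1 pixel', [atz('side',(rr,377),z) for rr,z in ((210,.081),(206,.115))])
cv2.imwrite('pics/c6.png',np.hstack([cv2.resize(im[180:250,335:415],(400,350),interpolation=cv2.INTER_CUBIC), cv2.resize(r.read_camera('side')[180:250,335:415][:,:,::-1],(400,350),interpolation=cv2.INTER_CUBIC)]))
```

```text
side tcp (np.float64(208.18195934735436), np.float64(380.8595650269743))
side flange top / knob top (np.float64(209.76716116896003), np.float64(380.65229563225284)) (np.float64(201.2413372928105), np.float64(381.67961751875686))
side flange top / knob top (np.float64(216.63630345367608), np.float64(379.82459612624496)) (np.float64(208.27750275318604), np.float64(380.831792501549))
side stand centre top (np.float64(217.0049258468559), np.float64(374.14932521900835))
flange z candidates from side1 pixel [array([ 0.536, -0.368,  0.081]), array([ 0.531, -0.343,  0.115])]
```

View pics/c6.png

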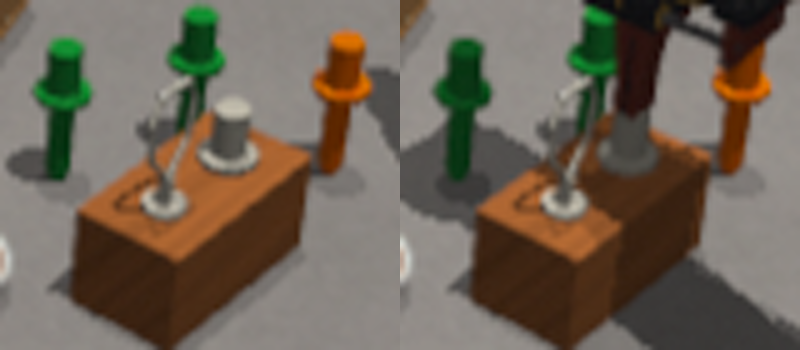

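The side crop shows the fingertips standing on the knob's top, at about row 202. The reported TCP would put them at row 208. So the real fingertips are about 28 mm higher than the reported TCP, which also explains the upward force during the drawer push. I'll allow for that from here: real tip z = reported z + 28 mm.

apply_moves(translation=[[0,0,-0.5],[0,0,-0.3],[0,0,0],[0,0,0],[0,0,0],[0,0,0],[0,0,0],[0,0,0]], spin=[0,0,0,0,0,0,0,0], claw=0.6)

```text
time: 11.48
ee_pos: [0.5256, -0.3741, 0.0944]
tcp_rot: [[0.259, 0.966, -0.0], [0.966, -0.259, 0.0], [0.0, -0.0, -1.0]]
wrist_force: [-0.2, -0.0, -0.3]
finger_gap: 0.0506
grip_force: 0.0
```

apply_moves(translation=[[0,0,0.7],[0,0,0.7],[0,0,0.7],[0,0,0.5],[0,0,0.4],[0,0,0.2],[0,0,0.1],[0,0,0]], spin=[0,0,0,0,0,0,0,0])

```text
time: 12.15
ee_pos: [0.5257, -0.3741, 0.0614]
tcp_rot: [[0.259, 0.966, -0.0], [0.966, -0.259, 0.0], [0.0, -0.0, -1.0]]
wrist_force: [0.9, -0.3, 0.2]
finger_gap: 0.0527
grip_force: 0.0
```

apply_moves(translation=[[0,0,0],[0,0,0],[0,0,0],[0,0,0],[0,0,0],[0,0,0],[0,0,0],[0,0,0]], spin=[0,0,0,0,0,0,0,0], claw=0)

```text
time: 12.82
ee_pos: [0.5258, -0.3743, 0.0618]
tcp_rot: [[0.259, 0.966, 0.0], [0.966, -0.259, -0.0], [-0.0, 0.0, -1.0]]
wrist_force: [-0.1, -0.2, 1.5]
finger_gap: 0.0232
grip_force: 30.0
```

apply_moves(translation=[[0,0,-1.5],[0,0,-2.5],[0,0,-3],[0,0,-3],[0,0,-3],[0,0,-3],[0,0,-2],[0,0,-2]], spin=[0,0,0,0,1,1,1,1])

```text
time: 13.48
ee_pos: [0.5257, -0.3742, 0.2632]
tcp_rot: [[0.633, 0.774, 0.001], [0.774, -0.633, -0.0], [0.0, 0.001, -1.0]]
wrist_force: [-0.5, 0.3, -2.1]
finger_gap: 0.0236
grip_force: 30.0
```

apply_moves(translation=[[0,0,0],[0,0,0],[0,0,0],[0,0,0],[0,0,0],[0,0,0],[0,0,0],[0,0,0]], spin=[1,1,1,1,1,1,1,1])

```text
time: 14.15
ee_pos: [0.5254, -0.3739, 0.2611]
tcp_rot: [[0.999, 0.048, -0.001], [0.048, -0.999, 0.001], [-0.001, -0.001, -1.0]]
wrist_force: [0.4, 0.5, -1.0]
finger_gap: 0.0234
grip_force: 30.0
```

apply_moves(translation=[[-0.2,-3.4,0],[-0.2,-3.4,0],[-0.2,-3.4,0],[-0.2,-3.4,0],[-0.2,-3.4,0],[-0.2,-3.4,0],[-0.2,-3.4,0],[-0.2,-3.4,0]], spin=[1,1,0.4,0,0,0,0,0])

```text
time: 14.82
ee_pos: [0.5484, -0.102, 0.2614]
tcp_rot: [[0.98, -0.197, -0.0], [-0.197, -0.98, -0.0], [-0.0, 0.0, -1.0]]
wrist_force: [0.3, 0.6, -1.8]
finger_gap: 0.0233
grip_force: 30.0
```

apply_moves(translation=[[-0.2,-3.4,0],[-0.2,-3.4,0],[-0.2,-3.4,0],[-0.2,-2.4,0],[0,0,0],[0,0,0],[0,0,0]], spin=[0,0,0,0,0,0,0])

```text
time: 15.4
ee_pos: [0.5656, 0.0204, 0.2613]
tcp_rot: [[0.98, -0.198, -0.001], [-0.198, -0.98, -0.001], [-0.0, 0.001, -1.0]]
wrist_force: [-0.2, -0.8, -1.7]
finger_gap: 0.0236
grip_force: 30.0
```

Run:
```python
from h import *
np.set_printoptions(precision=4,suppress=True)
s=r.get_state(); C=cal('wrist'); im=save('wrist','w7.png'); T=np.array(s['tcp_rot'])
print(s['time'],s['ee_pos'],s['finger_gap'],s['grip_force'],'hole proj',proj('wrist',[.6388,.0275,.147],C))
F=[(x['at'],round(x['conf'],2)) for x in r.boxes_of('wrist','fork_hole')];print(F)
pr=proj('wrist',[.6388,.0275,.147],C); y0,x0=int(pr[0]),int(pr[1])
cv2.imwrite('pics/c7.png',cv2.resize(im[max(0,y0-60):y0+110,x0-100:x0+100],(800,600) if 0 else None,fx=3.5,fy=3.5,interpolation=cv2.INTER_CUBIC)[:,:,::-1]); print(max(0,y0-60),x0-100)
```

```text
15.4 [0.5656 0.0204 0.2613] 0.023604614857969462 29.999414384365082 hole proj (np.float64(146.4792991977693), np.float64(294.12118468596935))
[([126.5, 290.7], 0.91)]
86 194
```

View pics/c7.png

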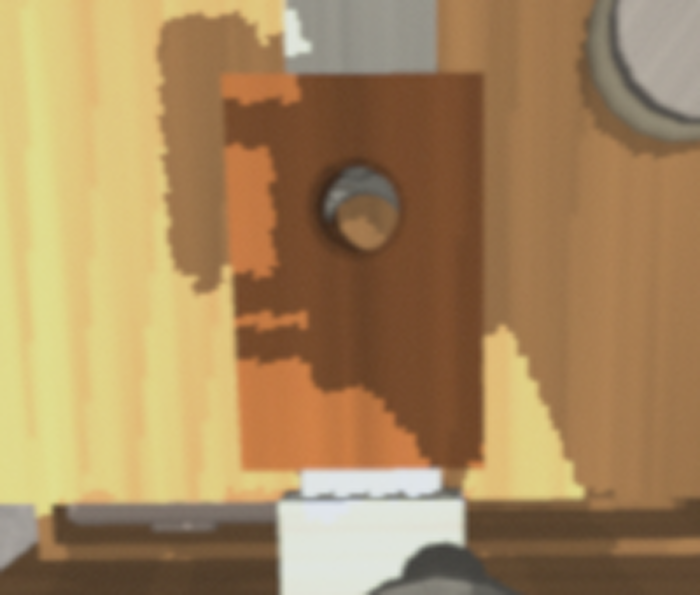

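The fork's upper hole is at about [145,297]. Inside it, steel shows on the far side and wood, seen through the tongue's hole, is offset towards the front. So the tongue's hole is already close and has a few mm left to go in.

Run:
```python
from h import *
np.set_printoptions(precision=4,suppress=True)
s=r.get_state(); C=cal('wrist'); T=np.array(s['tcp_rot']); im=cv2.imread('pics/w7.png')
H=atz('wrist',(145.1,297.1),.147,C); print('H wrist',H, 'top',atz('top',(235.5,277),.147))
print('tool',T.T@(H-s['ee_pos']))
a=np.array([.982,-.188,0])
for z in (.147,.117,.114,.108,.075):
    q=proj('wrist',[H[0],H[1],z],C); print(z,(q[0]-86)*3.5,(q[1]-194)*3.5)
# tongue hole far edge at crop row 193
rc=lambda u,v:(86+v/3.5,194+u/3.5)
for v in (190,193,197): print('tongue centre offset', (atz('wrist',rc(366,v),.114,C)-H)@a-.01025)
# fork block edges for lateral check at z .147
l=atz('wrist',rc(231,205),.147,C);q=atz('wrist',rc(484,205),.147,C);print('fork mid',(l+q)/2,np.linalg.norm(l-q), (atz('wrist',rc(355,72),.147,C)-H)@a)
```

```text
H wrist [0.6395 0.024  0.147 ] top [0.6388 0.0275 0.147 ]
tool [ 0.0715 -0.019   0.1144]
0.147 206.8499999999983 360.85000000000167
0.117 208.65297426426727 367.9940188881593
0.114 208.81557254634942 368.63829053495806
0.108 209.13221540784548 369.8929410467025
0.075 210.6927106019769 376.07617247861305
tongue centre offset -0.0055524952305749916
tongue centre offset -0.006297885809309821
tongue centre offset -0.007293057051216472
fork mid [0.6401 0.0246 0.147 ] 0.05909271834196932 0.029661600572860002
```

apply_moves(translation=[[2.4,-0.65,0],[2.4,-0.65,0],[2.35,-0.6,0],[0,0,1.8],[0,0,1.8],[0,0,1.5],[0,0,0.2],[0,0,0]], spin=[0,0,0,0,0,0,0,0])

```text
time: 16.17
ee_pos: [0.639, 0.0244, 0.2076]
tcp_rot: [[0.98, -0.199, -0.002], [-0.199, -0.98, -0.001], [-0.002, 0.001, -1.0]]
wrist_force: [-0.3, 0.1, -0.6]
finger_gap: 0.0232
grip_force: 30.0
```

apply_moves(translation=[[0,0,0.2],[0,0,0.2],[0,0,0.2],[0,0,0.2],[0,0,0.2],[0,0,0]], spin=[0,0,0,0,0,0])

```text
time: 16.67
ee_pos: [0.6395, 0.0259, 0.1983]
tcp_rot: [[0.98, -0.197, -0.0], [-0.197, -0.98, -0.0], [-0.0, 0.0, -1.0]]
wrist_force: [0.6, -0.0, -1.7]
finger_gap: 0.0234
grip_force: 30.0
```

apply_moves(translation=[[0,0.15,0.1],[0,0,0.2],[0,0,0.2],[0,0,0.2],[0,0,0]], spin=[0,0,0,0,0])

```text
time: 17.08
ee_pos: [0.6395, 0.025, 0.1913]
tcp_rot: [[0.98, -0.197, 0.0], [-0.197, -0.98, 0.001], [0.0, -0.001, -1.0]]
wrist_force: [1.2, 1.7, -0.9]
finger_gap: 0.0233
grip_force: 30.0
```

apply_moves(translation=[[0,0,0.3],[0,0,0.3],[0,0,0.3],[0,0,0.3],[0,0,0.3],[0,0,0]], spin=[0,0,0,0,0,0])

```text
time: 17.58
ee_pos: [0.6394, 0.0251, 0.1761]
tcp_rot: [[0.98, -0.197, 0.0], [-0.197, -0.98, 0.001], [-0.0, -0.001, -1.0]]
wrist_force: [2.1, 4.2, 0.7]
finger_gap: 0.0236
grip_force: 30.0
```

apply_moves(translation=[[0,0,0.2],[0,0,0.2],[0,0,0.2],[0,0,0]], spin=[0,0,0,0])

```text
time: 17.92
ee_pos: [0.6395, 0.025, 0.1703]
tcp_rot: [[0.98, -0.197, 0.0], [-0.197, -0.98, 0.001], [0.0, -0.001, -1.0]]
wrist_force: [1.9, 4.7, 1.1]
finger_gap: 0.0235
grip_force: 30.0
```

apply_moves(translation=[[0,-0.1,0.1],[0,0,0.1],[0,0,0.1],[0,0,0.1],[0,0,0]], spin=[0,0,0,0,0])

```text
time: 18.33
ee_pos: [0.64, 0.0251, 0.1677]
tcp_rot: [[0.98, -0.198, 0.001], [-0.198, -0.98, -0.0], [0.001, 0.0, -1.0]]
wrist_force: [-0.6, 2.1, 10.2]
finger_gap: 0.0234
grip_force: 30.0
```

apply_moves(translation=[[0,0,0.1],[0,0,0.1],[0,0,0.1],[0,0,0]], spin=[0,0,0,0])

```text
time: 18.67
ee_pos: [0.6397, 0.0253, 0.1643]
tcp_rot: [[0.98, -0.198, 0.001], [-0.198, -0.98, -0.0], [0.001, -0.0, -1.0]]
wrist_force: [-0.1, 4.2, 6.3]
finger_gap: 0.0233
grip_force: 30.0
```

apply_moves(translation=[[0,0,0.1],[0,0,0.1],[0,0,0.1],[0,0,0.1],[0,0,0]], spin=[0,0,0,0,0])

```text
time: 19.08
ee_pos: [0.6397, 0.0253, 0.1598]
tcp_rot: [[0.98, -0.198, 0.001], [-0.198, -0.98, -0.0], [0.001, -0.0, -1.0]]
wrist_force: [0.5, 3.4, 4.6]
finger_gap: 0.0234
grip_force: 30.0
```

apply_moves(translation=[[0,0,0.2],[0,0,0.2],[0,0,0.2],[0,0,0.2],[0,0,0.2],[0,0,0]], spin=[0,0,0,0,0,0])

```text
time: 19.58
ee_pos: [0.6396, 0.0253, 0.1495]
tcp_rot: [[0.98, -0.197, 0.0], [-0.197, -0.98, -0.0], [0.0, 0.0, -1.0]]
wrist_force: [1.5, 3.8, 3.9]
finger_gap: 0.0235
grip_force: 30.0
```

apply_moves(translation=[[0,0,0.2],[0,0,0.2],[0,0,0.2],[0,0,0.2],[0,0,0.2],[0,0,0]], spin=[0,0,0,0,0,0])

```text
time: 20.08
ee_pos: [0.6396, 0.0254, 0.1395]
tcp_rot: [[0.98, -0.197, 0.0], [-0.197, -0.98, -0.0], [0.0, 0.0, -1.0]]
wrist_force: [1.6, 4.0, 2.5]
finger_gap: 0.0234
grip_force: 30.0
```

apply_moves(translation=[[0,0,0.2],[0,0,0.2],[0,0,0.1],[0,0,0.1],[0,0,0]], spin=[0,0,0,0,0])

```text
time: 20.5
ee_pos: [0.6396, 0.0254, 0.1338]
tcp_rot: [[0.98, -0.197, 0.0], [-0.197, -0.98, -0.0], [0.0, -0.0, -1.0]]
wrist_force: [-0.2, 4.2, 6.0]
finger_gap: 0.0233
grip_force: 30.0
```

apply_moves(translation=[[0,0,0.1],[0,0,0]], spin=[0,0])

```text
time: 20.67
ee_pos: [0.6397, 0.0254, 0.1337]
tcp_rot: [[0.98, -0.197, 0.001], [-0.197, -0.98, -0.0], [0.001, -0.0, -1.0]]
wrist_force: [-2.4, 3.3, 10.7]
finger_gap: 0.0238
grip_force: 30.0
```

Hard stop at exactly the expected seated height of 0.1338. I'll press a little more, release, back off and look.

apply_moves(translation=[[0,0,0.1],[0,0,0.1],[0,0,0]], spin=[0,0,0])

```text
time: 20.92
ee_pos: [0.6398, 0.0255, 0.1337]
tcp_rot: [[0.98, -0.197, 0.002], [-0.197, -0.98, -0.0], [0.002, -0.0, -1.0]]
wrist_force: [-7.4, 3.3, 23.1]
finger_gap: 0.0231
grip_force: 30.0
```

apply_moves(translation=[[0,0,-0.2],[0,0,0],[0,0,0],[0,0,0],[0,0,0]], spin=[0,0,0,0,0], claw=0.6)

```text
time: 21.33
ee_pos: [0.6391, 0.0246, 0.1317]
tcp_rot: [[0.98, -0.198, -0.002], [-0.198, -0.98, -0.001], [-0.001, 0.001, -1.0]]
wrist_force: [0.6, -0.3, -0.4]
finger_gap: 0.0513
grip_force: 0.0
```

apply_moves(translation=[[0,0,-1],[0,0,-2],[0,0,-2],[-1.5,0,-2],[-2,0,-2],[-2,0,-2],[-1.5,0,-1],[0,0,0]], spin=[0,0,0,0,0,0,0,0])

```text
time: 22.0
ee_pos: [0.5702, 0.0403, 0.2564]
tcp_rot: [[0.981, -0.196, 0.004], [-0.196, -0.981, 0.0], [0.004, -0.001, -1.0]]
wrist_force: [0.6, 0.0, 1.2]
finger_gap: 0.0531
grip_force: 0.0
```

Run:
```python
from h import *
s=r.get_state();print(s['time'],s['ee_pos'],s['wrist_force'])
w=save('wrist','w8.png'); b=save('side','s8.png')
print([proj('side',[.6397,.0245,z]) for z in (.147,.153,.187)],[(x['at'],round(x['conf'],2)) for x in r.boxes_of('side','pin')])
cv2.imwrite('pics/c8.png',np.hstack([cv2.resize(b[235:345,215:375],None,fx=3.2,fy=3.2,interpolation=cv2.INTER_CUBIC)[:350,:400],cv2.resize(w[60:235,200:400],(400,350),interpolation=cv2.INTER_CUBIC)])[:,:,::-1])
```

```text
22.0 [0.57020909 0.04027877 0.25642904] [0.63540415 0.01219635 1.15137556]
[(np.float64(257.488541908358), np.float64(297.6363504640247)), (np.float64(255.83404015011573), np.float64(297.6403325694815)), (np.float64(246.2981836883235), np.float64(297.66328376059545))] [([199.0, 349.6], 0.66), ([191.2, 372.1], 0.63)]
```

View pics/c8.png

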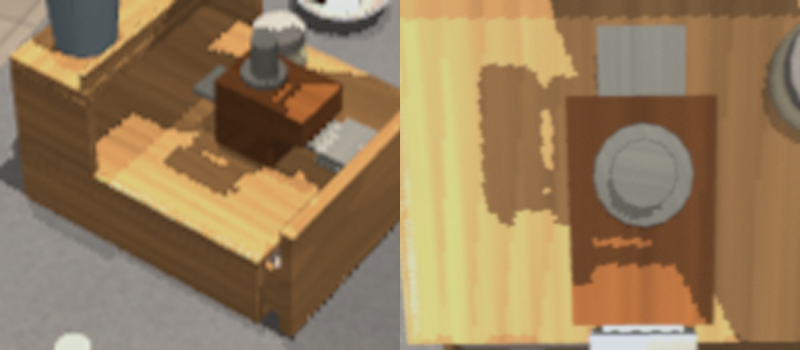

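The crop shows the head flush on the fork, the tongue through it, and the jar and cup undisturbed. The robot is clear, so I'm handing in.

```bash
python3 -c "
from workcell import r
print(r.close_job())"
```

```text
the job is handed in; nothing more can be done
None
```

The drawer is pushed in to where the tongue's hole lines up, about 20 mm short of its stop, and locked. The steel pin goes through the fork and tongue with its head flush on the fork, nothing else appears disturbed, and the job was handed in at about 22 s.

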